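# Park the tape measure with its hook at the tray's open front

### The job

Park the red tape measure that stands on the worktop in its wooden tray, standing flat on the tray's floor between the lips as it stands now, with the metal hook end facing the gap in the tray's front lip so that the tape can be pulled out there. Set it down, do not drop it, and leave the red packet and the red router bit where they stand.

Things in the scene. Friction and masses are not known exactly. Their poses are not given: they have to be found in the camera images.
- tape_center (a point): Red and black pocket tape measure standing on its foot, 35 (x) x 80 (y) x 68 mm high, about 0.28 kg; grasp it from above across its 35 mm width. The point is the middle of its body, 34 mm above its underside. Its x axis runs across the 35 mm width between the two flat faces, its y axis along the 80 mm length: the metal hook of the tape comes out low down at the -y end. z up.
- tape_hook (a point): The metal hook at the low front end of the tape measure: this point lies 41 mm from its middle along its -y axis and 10 mm above its underside. Same axes as the tape measure's middle.
- tray_pocket (a point): Low wooden tray, fixed to the worktop: dark base board 140 x 96 mm and 10 mm thick, round it pale lips 10 mm wide and 12 mm high (top 22 mm above the worktop). The pocket between the lips is 104 mm long (x) and 60 mm wide (y). The point is the middle of the pocket's floor, 10 mm above the worktop. Its -x axis points to the front end, where the lip has a 34 mm gap with a brass plate in it; z up.
- packet_center (a point): Bystander: upright red card packet with a white panel, 22 (x) x 62 (y) x 105 mm high; the point is its middle, half-way up. Leave it standing.
- bit_center (a point): Bystander: router bit standing on its red cutter head, grey shank upward, 30 x 22 x 62 mm high; the point is its middle, half-way up. Leave it standing.
Mind the look-alikes: they are no part of the job. What is shaped like the part that bears tape_center but green, purple or turquoise is not meant.

How it is judged:
At the end, for the whole second after the job is handed in: The tape measure stands upright (within 6 degrees) on the tray's floor between the lips: its middle within 21 mm of the pocket's middle each way, its length along the pocket within 20 degrees, hook end toward the gap; packet and router bit within 20 mm of their places (x of tape_center in the frame of tray_pocket between -0.021 and 0.021 m and y of tape_center in the frame of tray_pocket between -0.021 and 0.021 m and z of tape_center in the frame of tray_pocket below 0.04 m and angle between tape_center's own z axis and vertical below 0.1 rad and angle between the y axis of tape_center and the x axis of tray_pocket, either way round below 0.35 rad and x of tape_hook in the frame of tray_pocket below -0.015 m and not (distance of packet_center from where it was at the start of the episode above 0.02 m) and not (distance of bit_center from where it was at the start of the episode above 0.02 m)); the robot touches nothing.
It fails at once if the packet or the router bit is moved more than 20 mm or knocked over (distance of any of packet_center, bit_center from where it was at the start of the episode above 0.02 m or angle between any of packet_center, bit_center's own z axis and vertical above 0.5 rad).
It fails at once if the tape measure is dropped: let go more than 30 mm above the tray's floor (height (world z) of tape_center above 0.075 m and contact force between the fingers and tape_measure below 0.1 N).
It also fails if it takes over 35 s, if anything falls off the work surface, if the arm or the gripper's body presses on something with over 40 N, if the wrist force passes 120 N, or if a joint passes its speed limit or range.

### The arm

A 7-joint arm with a two-finger parallel gripper is mounted at the origin on a cart in front of the work surface, level with it; the furniture and walls round the work are solid. World frame = base frame: x ahead of the robot, y to its left, z up, the work surface at z = 0. Lengths are in m, angles in rad, forces in N, time in s.
With the tool pointing down it reaches from about 0.4 to 0.85 m from the base axis. Payload 10.4 kg.
Tool frame: the origin (TCP) lies between the finger pads; the fingertips stand ahead of it and the grasp point (between the pads) lies 3 mm ahead of it (r.tips_ahead is the z of the fingertips in the tool frame, in m); z points along the fingers, y is the line along which they close (so a half turn about z gives the same grasp; the last joint's range is limited). The gripper opens to 87 mm and grips with 3 to 60 N. Pads are 19 mm wide; open, the fingers measure 117 mm over their backs; the gripper's body (75 mm by 190 mm) begins 51 mm behind the grasp point.
Start: joints at [1.219, 0.332, -0.065, 1.46, 0.022, 1.35, -0.088], TCP at [0.202, -0.592, 0.245] pointing down, gripper open.
Joint ranges: [-2.6, 2.6], [-0.5, 2.12], [-1.47, 1.34], [0.16, 2.42], [-1.27, 4.41], [0.06, 2.06], [-2.6, 2.6]. Speed limits (rad/s): [2.22, 2.22, 2.79, 2.79, 3.14, 3.14, 3.14].

### API

Orientations are given as a unit quaternion [x, y, z, w].
In Python, from bench import telemetry, camera, get_calibration, r gives the robot as it stands.
- The arm moves only by the tool drive_tool, never from a script. Its argument "series" is one flat list of numbers, 7 for each row, row after row: the turn, a rotation vector about the tool's x, y, z in units of 5 degrees (1.0 is 5 degrees), then the shift along the tool's x, y, z in units of 40 mm (1.0 is 40 mm), then the opening, from -1 (shut) to 1 (fully open). A call has 1 to 10 rows; each row is the pose to reach, as a shift and turn from the pose commanded when the call began, along the tool's axes at that moment; what a row does not reach only later rows make up. A row lasts 1/12 s, in which the tool goes at most 41.7 mm and 7.16 degrees, less where a joint would pass 70% of its speed; a pose out of reach is approached as far as the arm can. A call with a gripper value outside its range is refused whole. The fingers move at their own pace and stop on an object; "grip_force" is the grip in N (left out, the last holds). Time passes only in rows, so rows that repeat a pose let the fingers close. It gives the time, the measured TCP pose, the force, the opening and the grip force at its end, in the units of the state.
- telemetry.read_state(): the state, without advancing time (a new reading comes with each control period).
- camera(name): name is "scene" or "side" or "wrist"; returns the picture (420x560x3 uint8, red, green, blue); there is no depth.
- get_calibration(name): a dict with "fovy" (degrees; the focal length in pixels is half the picture's height over the tangent of half this angle, whatever the lens; pixels are square), "cx", "cy" (the principal point, pixels), "xyz" and "rotation" of the camera in the world. Camera axes: x right, y up, looking along -z (the intrinsics and any distortion apply to the point x, -y, -z); pixel columns grow to the right and rows downward; lengths in m; the calibration is good to about 2 mm. A picture is of the moment at which its call begins: read the wrist's pose just before it. get_calibration takes no time and is no camera call; for the wrist camera it gives the pose at the moment of the call.
- r.close_job(): hands the job in; it is judged then, once.
The state is a dict: "time": time; "joint_positions": joint angles; "joint_vel": joint speeds; "joint_torque": joint torques, N m; "ee_pos": TCP position; "eef_rot": TCP orientation; "ft_force": force on the tool from outside, world axes, zero at the start; "torque": the same for the moment, N m; "width": finger opening in m; "grip_force": force on a finger pad.
Only numpy, scipy, OpenCV 4.12 (cv2) and the standard library are available. Lean on these libraries where they do the work, as an engineer would, in place of code of your own. Each camera call takes 0.05 s, during which the arm holds its last target. There are 200 camera calls.

## Working session

There is one attempt and no reset: what is moved stays moved. The work goes in short steps, Python scripts to look and compute and a tool call to move; the robot and the scene stay as the last step left them, time stands still between calls to the robot, and variables do not carry over. Pictures are saved under pics/ and viewed, at most 10 in all, crops included, and the job is handed in when it is done.

Besides the shell and the picture viewer there is one more tool, called after "Call:" as name(argument=value, ...), one argument or row to a line, values as JSON. drive_tool: Moves the arm, as the interface text tells. Its arguments: {"type":"object","properties":{"series":{"type":"array"},"grip_force":{"type":"number"}},"required":["series"]}

```bash
mkdir -p pics
python3 - <<'E'
from bench import telemetry, camera, get_calibration, r
import cv2
for n in ("scene","side"):
    im=camera(n); cv2.imwrite(f"pics/{n}0.png",im[:,:,::-1])
    print(n,get_calibration(n))
s=telemetry.read_state();print(s["time"],s["ee_pos"],s["eef_rot"],s["width"],r.tips_ahead)
print(get_calibration("wrist"))
E
```

```text
scene {'fovy': 56.27833320042872, 'cx': 277.7620647917607, 'cy': 208.9340163870036, 'xyz': array([0.07051452, 0.47961954, 0.64367888]), 'rotation': array([-0.15740342,  0.37444215,  0.8431719 , -0.35224763])}
side {'fovy': 45.33718995907049, 'cx': 279.51941158385426, 'cy': 214.59008924232126, 'xyz': array([0.01995734, 0.73836063, 0.70257439]), 'rotation': array([-0.13117088,  0.43120982,  0.85056862, -0.27089723])}
0.1 [ 0.20172254 -0.59123087  0.2438475 ] [ 9.86512698e-01  1.63683595e-01 -1.28103211e-04 -6.01492057e-04] 0.08689891535898633 0.022
{'fovy': 70.02067443500844, 'cx': 278.42167032518176, 'cy': 210.2586460944857, 'xyz': array([ 0.27420718, -0.56704651,  0.38442956]), 'rotation': array([-0.11326562,  0.08204484, -0.57618594,  0.8052635 ])}
```

View pics/scene0.png

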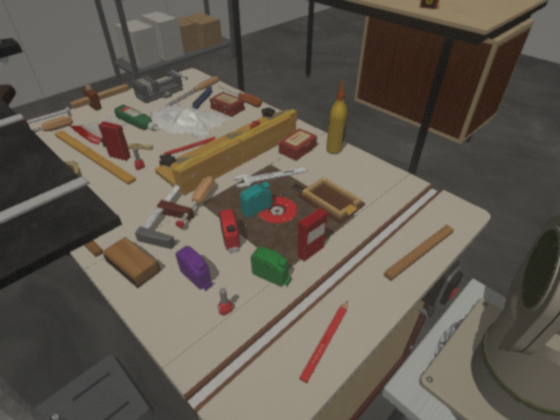

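View pics/side0.png

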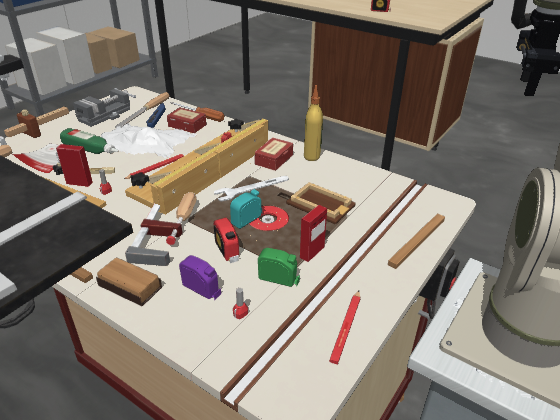

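```bash
python3 - <<'E'
import cv2,numpy as np
a=cv2.imread("pics/scene0.png")[165:270,200:370];b=cv2.imread("pics/side0.png")[170:275,195:365]
o=np.vstack([cv2.resize(a,None,fx=2.85,fy=2.85,interpolation=2),cv2.resize(b,None,fx=2.85,fy=2.85,interpolation=2)]);print(o.shape)
cv2.imwrite("pics/z0.png",o)
E
cat > h.py <<'E'
import numpy as np
from scipy.spatial.transform import Rotation as R
def ray(c,u,v):
    f=210/np.tan(np.radians(c["fovy"])/2)
    d=R.from_quat(c["rotation"]).apply([(u-c["cx"])/f,-(v-c["cy"])/f,-1.]);return np.array(c["xyz"]),d
def plane(c,u,v,z):
    o,d=ray(c,u,v);return o+d*(z-o[2])/d[2]
E
```

```text
(598, 484, 3)
```

View pics/z0.png

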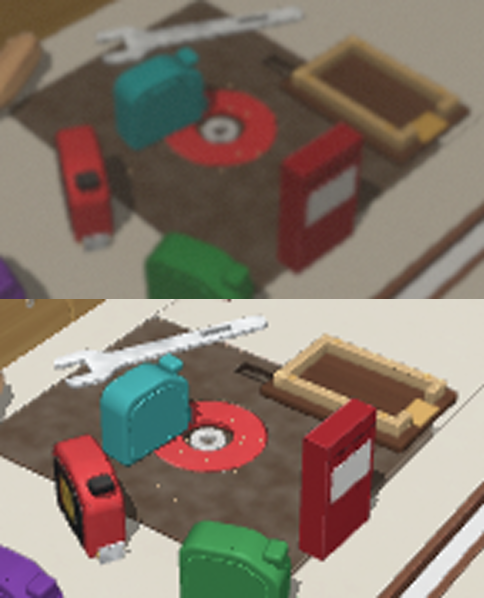

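Run:
```python
from bench import get_calibration
from h import *
C={n:get_calibration(n) for n in("scene","side")}
S=lambda x,y:(195+x/2.85,170+(y-299)/2.85)
Q=lambda x,y:(200+x/2.85,165+y/2.85)
f=lambda n,p,z:print(n,p,z,plane(C[n],*(S if n=="side" else Q)(*p),z).round(3)[:2])
for p in((325,335),(457,380),(408,428),(272,375)):f("side",p,.022)
for p in((350,36),(470,106),(403,155),(290,76)):f("scene",p,.022)
print("brass");f("side",(432,412),.02);f("scene",(437,127),.02)
print("tape");[f("side",p,0) for p in((92,561),(128,548),(56,502))];f("side",(113,552),.01);f("scene",(98,241),.01)
f("side",(55,443),.066);f("side",(92,436),.066);f("scene",(57,130),.066);f("scene",(92,125),.066)
print("packet top");[f("side",p,.105) for p in((303,440),(353,400),(326,450),(376,407))]
```

```text
side (325, 335) 0.022 [ 0.561 -0.174]
side (457, 380) 0.022 [ 0.434 -0.181]
side (408, 428) 0.022 [ 0.434 -0.097]
side (272, 375) 0.022 [ 0.564 -0.096]
scene (350, 36) 0.022 [ 0.566 -0.171]
scene (470, 106) 0.022 [ 0.431 -0.169]
scene (403, 155) 0.022 [ 0.433 -0.082]
scene (290, 76) 0.022 [ 0.565 -0.091]
brass
side (432, 412) 0.02 [ 0.43 -0.13]
scene (437, 127) 0.02 [ 0.436 -0.13 ]
tape
side (92, 561) 0 [0.553 0.154]
side (128, 548) 0 [0.541 0.128]
side (56, 502) 0 [0.619 0.118]
side (113, 552) 0.01 [0.54  0.146]
scene (98, 241) 0.01 [0.544 0.146]
side (55, 443) 0.066 [0.608 0.125]
side (92, 436) 0.066 [0.592 0.103]
scene (57, 130) 0.066 [0.612 0.124]
scene (92, 125) 0.066 [0.597 0.102]
packet top
side (303, 440) 0.105 [0.435 0.06 ]
side (353, 400) 0.105 [ 0.432 -0.002]
side (326, 450) 0.105 [0.416 0.06 ]
side (376, 407) 0.105 [ 0.414 -0.004]
```

```bash
cat >> h.py <<'E'
def tool(s,p,hook_deg=None,flip=1):
    "shift (units of 40mm) and z-turn (units of 5deg) to put TCP at p with tool y across tape pointing its hook at hook_deg"
    q=R.from_quat(s["eef_rot"]);t=(q.inv().apply(np.array(p)-s["ee_pos"])/.04).round(2)
    y=q.as_matrix()[:,1];x=q.as_matrix()[:,0];ya=np.degrees(np.arctan2(y[1],y[0]))
    tilt=np.degrees(np.arccos(-q.as_matrix()[2,2]))
    turns=None if hook_deg is None else [round(float(-((w-ya+180)%360-180)/5),2) for w in(hook_deg-90,hook_deg+90)]
    return t,turns,tilt
E
python3 - <<'E'
from bench import get_calibration,telemetry
from h import *
c=get_calibration("side")
S=lambda x,y:(195+x/2.85,170+(y-299)/2.85)
print("bottle",plane(c,313,158,0),"turq",[plane(c,*S(*p),0).round(3) for p in((125,465),(190,430),(103,440))])
print(tool(telemetry.read_state(),[.577,.126,.22],151))
E
```

```text
bottle [ 0.63713917 -0.31718666  0.        ] turq [array([0.605, 0.051, 0.   ]), array([ 0.591, -0.017,  0.   ]), array([0.64 , 0.036, 0.   ])]
(array([ 14.67, -13.94,   0.61]), [-26.43, 9.57], np.float64(0.07047177543365146))
```

Call:
drive_tool(
  series=[-2.6,0,0,1.4,-1.4,0,1,-2.6,0,0,1.4,-1.4,0,1,-5.2,0,0,2.9,-2.8,0,1],
)

```text
time: 0.35
ee_pos: [0.2548, -0.4878, 0.2435]
eef_rot: [0.972, 0.161, 0.029, 0.17]
ft_force: [2.5, 1.0, 2.7]
width: 0.087
grip_force: 0.0
```

I put the turn on x instead of z. I'll correct that from the measured pose.

```bash
cat >> h.py <<'E'
def full(s,p,hook_deg,sign=-1):
    "6 numbers: rotvec/5deg, shift/40mm; tool down, tool y at hook_deg+sign*90"
    q=R.from_quat(s["eef_rot"]);w=np.radians(hook_deg+sign*90)
    y=np.array([np.cos(w),np.sin(w),0]);z=np.array([0,0,-1.]);T=R.from_matrix(np.c_[np.cross(y,z),y,z])
    return (np.degrees((q.inv()*T).as_rotvec())/5).round(2),(q.inv().apply(np.array(p)-s["ee_pos"])/.04).round(2)
E
python3 - <<'E'
from bench import telemetry
from h import *
print(full(telemetry.read_state(),[.38,-.25,.24],61-52+0))
s=telemetry.read_state(); print(full(s,[.38,-.25,.24],19+60),full(s,[.577,.126,.22],151))
E
```

```text
(array([ 3.97, -0.35,  1.93]), array([ 4.88, -4.38, -1.49]))
(array([  3.61,   2.08, -11.92]), array([ 4.88, -4.38, -1.49])) (array([  2.04,   4.57, -26.12]), array([ 12.57, -11.43,  -3.5 ]))
```

Call:
drive_tool(
  series=[3.61,2.08,-11.92,4.88,-4.38,-1.49,1,3.61,2.08,-11.92,4.88,-4.38,-1.49,1,3.61,2.08,-11.92,4.88,-4.38,-1.49,1,3.61,2.08,-11.92,4.88,-4.38,-1.49,1,3.61,2.08,-11.92,4.88,-4.38,-1.49,1,3.61,2.08,-11.92,4.88,-4.38,-1.49,1,3.61,2.08,-11.92,4.88,-4.38,-1.49,1,3.61,2.08,-11.92,4.88,-4.38,-1.49,1,3.61,2.08,-11.92,4.88,-4.38,-1.49,1,3.61,2.08,-11.92,4.88,-4.38,-1.49,1],
)

```text
time: 1.18
ee_pos: [0.3796, -0.2499, 0.2412]
eef_rot: [0.77, 0.638, -0.0, -0.003]
ft_force: [-1.1, -0.8, -1.4]
width: 0.087
grip_force: 0.0
```

Run:
```python
from bench import telemetry
from h import *
s=telemetry.read_state(); print(full(s,[.577,.126,.22],151),s["joint_positions"],s["ee_pos"])
```

```text
(array([ -0.02,  -0.07, -14.33]), array([10.15,  3.11,  0.56])) [ 0.85801106 -0.02028525 -0.36652497  1.87056476 -0.0100003   1.29581905
  0.30819494] [ 0.37957891 -0.24990057  0.24119642]
```

Call:
drive_tool(
  series=[0,0,-14.3,10.15,3.11,0.5,1,0,0,-14.3,10.15,3.11,0.5,1,0,0,-14.3,10.15,3.11,0.5,1,0,0,-14.3,10.15,3.11,0.5,1,0,0,-14.3,10.15,3.11,0.5,1,0,0,-14.3,10.15,3.11,0.5,1,0,0,-14.3,10.15,3.11,0.5,1,0,0,-14.3,10.15,3.11,0.5,1,0,0,-14.3,10.15,3.11,0.5,1,0,0,-14.3,10.15,3.11,0.5,1],
)

```text
time: 2.02
ee_pos: [0.5752, 0.1192, 0.2226]
eef_rot: [0.254, 0.967, 0.001, -0.001]
ft_force: [0.1, -0.4, 0.2]
width: 0.087
grip_force: 0.0
```

Run:
```python
from bench import telemetry
from h import *
s=telemetry.read_state(); print(full(s,[.577,.126,.22],151),s["joint_positions"],s["ee_pos"])
```

```text
(array([ 0.02, -0.02, -0.08]), array([0.04, 0.17, 0.07])) [ 0.33206201  0.35711274 -0.76254973  1.56312838  0.24882619  1.32237185
  0.59755606] [0.5752116  0.1191648  0.22260803]
```

Call:
drive_tool(
  series=[0,0,-0.1,0.0,0.1,0,1,0,0,-0.1,0,0.1,0,1,0,0,-0.1,0,0.1,0,1],
)

```text
time: 2.27
ee_pos: [0.5763, 0.1207, 0.2223]
eef_rot: [0.252, 0.968, 0.001, -0.002]
ft_force: [-1.2, -0.0, 0.1]
width: 0.0868
grip_force: 0.0
```

Run:
```python
from bench import telemetry,camera,get_calibration
import cv2,pickle
s=telemetry.read_state();c=get_calibration("wrist");im=camera("wrist")[:,:,::-1]
cv2.imwrite("pics/w1.png",im);pickle.dump((c,s),open("w1.pkl","wb"));print(s["ee_pos"],c["xyz"],s["joint_vel"])
```

```text
[0.57630196 0.12068977 0.22229306] [0.5102465  0.15717411 0.36314896] [ 0.02697345 -0.02390568  0.01951722  0.00958379 -0.00153015  0.00312945
  0.01225869]
```

View pics/w1.png

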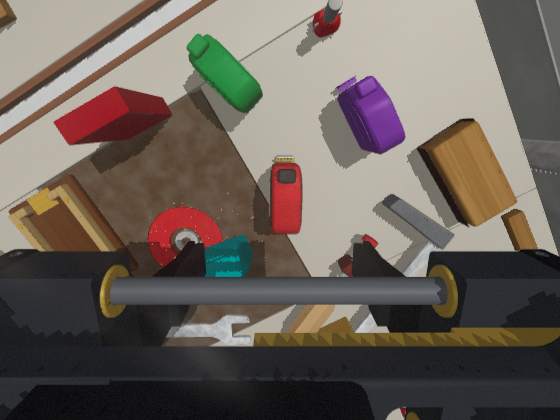

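Run:
```python
import cv2,pickle
from h import *
c,s=pickle.load(open("w1.pkl","rb"));im=cv2.imread("pics/w1.png")
h=cv2.cvtColor(im,cv2.COLOR_BGR2HSV);m=cv2.inRange(h,(0,120,70),(8,255,255))|cv2.inRange(h,(172,120,70),(180,255,255))
m[:150]=0;m[250:]=0;m[:,:255]=0;m[:,320:]=0
for v in range(160,238,6):
    x=np.where(m[v])[0]
    if len(x):print(v,x.min(),x.max(),plane(c,x.min(),v,.055).round(4)[:2],plane(c,x.max(),v,.055).round(4)[:2])
print("hook",plane(c,285,159,.01),"far",plane(c,287,233,.06))
for p in((62,176),(10,208),(136,262),):print(plane(c,*p,.022))
print("brass",plane(c,40,201,.02))
```

```text
166 272 298 [0.5432 0.132 ] [0.5562 0.1553]
172 272 300 [0.5486 0.129 ] [0.5626 0.1542]
178 272 300 [0.554  0.1259] [0.5682 0.1512]
184 272 301 [0.5595 0.1228] [0.5742 0.1492]
190 271 301 [0.5645 0.1187] [0.5799 0.1462]
196 271 301 [0.5701 0.1155] [0.5856 0.1432]
202 271 301 [0.5758 0.1123] [0.5914 0.1401]
208 271 300 [0.5816 0.1091] [0.5967 0.1361]
214 271 300 [0.5874 0.1058] [0.6026 0.1329]
220 271 300 [0.5933 0.1024] [0.6085 0.1297]
226 271 299 [0.5992 0.0991] [0.6141 0.1256]
232 273 297 [0.6063 0.0975] [0.6191 0.1204]
hook [0.54828774 0.14560959 0.01      ] far [0.61308533 0.11109185 0.06      ]
[ 0.43948443 -0.08613049  0.022     ]
[ 0.43914432 -0.16466153  0.022     ]
[ 0.5679583  -0.07706322  0.022     ]
brass [ 0.44948659 -0.12974644  0.02      ]
```

Run:
```python
from bench import telemetry
from h import *
s=telemetry.read_state(); print(full(s,[.580,.1277,.051],150.3))
```

```text
(array([ 0.01, -0.03,  0.1 ]), array([0.01, 0.22, 4.29]))
```

Call:
drive_tool(
  series=[0,0,0.1,0,0.2,0.6,1,0,0,0.1,0,0.2,1.3,1,0,0,0.1,0,0.2,2.0,1,0,0,0.1,0,0.2,2.7,1,0,0,0.1,0,0.2,3.3,1,0,0,0.1,0,0.2,3.8,1,0,0,0.1,0,0.2,4.1,1,0,0,0.1,0,0.2,4.25,1,0,0,0.1,0,0.2,4.25,1,0,0,0.1,0,0.2,4.25,1],
)

```text
time: 3.15
ee_pos: [0.5807, 0.1283, 0.0539]
eef_rot: [0.255, 0.967, 0.001, -0.001]
ft_force: [0.8, -0.4, 1.1]
width: 0.0873
grip_force: 0.0
```

Run:
```python
from bench import telemetry,camera
from h import *
import cv2
s=telemetry.read_state(); print(full(s,[.580,.1277,.051],150.3))
a=camera("side")[170:290,170:310,::-1];b=camera("wrist")[130:300,160:420,::-1]
cv2.imwrite("pics/g1.png",np.vstack([cv2.resize(a,(400,343)),cv2.resize(b,(400,256))]))
```

```text
(array([ 0.02, -0.02,  0.04]), array([ 0.01, -0.02,  0.07]))
```

View pics/g1.png

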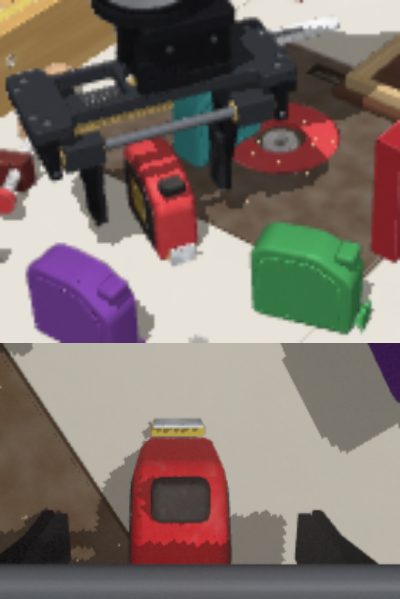

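The tape stands between the open fingers, roughly centred, with the hook at the front. I'll close on it.

Call:
drive_tool(
  series=[0,0,0,0,0,0.05,0,0,0,0,0,0,0.05,-0.5,0,0,0,0,0,0.05,-1,0,0,0,0,0,0.05,-1,0,0,0,0,0,0.05,-1,0,0,0,0,0,0.05,-1,0,0,0,0,0,0.05,-1,0,0,0,0,0,0.05,-1],
  grip_force=30,
)

```text
time: 3.92
ee_pos: [0.5801, 0.1287, 0.0508]
eef_rot: [0.254, 0.967, 0.001, -0.001]
ft_force: [-0.3, -0.5, -0.5]
width: 0.0415
grip_force: 0.0
```

Call:
drive_tool(
  series=[0,0,0,0,0,0,-1,0,0,0,0,0,0,-1,0,0,0,0,0,0,-1,0,0,0,0,0,0,-1],
)

```text
time: 4.25
ee_pos: [0.58, 0.1286, 0.0507]
eef_rot: [0.254, 0.967, 0.001, -0.002]
ft_force: [-0.7, -1.1, 1.0]
width: 0.0316
grip_force: 29.5
```

Call:
drive_tool(
  series=[0,0,0,0,0,-0.2,-1,0,0,0,0,0,-0.6,-1,0,0,0,0,0,-1.1,-1,0,0,0,0,0,-1.7,-1,0,0,0,0,0,-2.2,-1,0,0,0,0,0,-2.5,-1,0,0,0,0,0,-2.5,-1,0,0,0,0,0,-2.5,-1],
)

```text
time: 4.92
ee_pos: [0.5803, 0.1283, 0.1506]
eef_rot: [0.254, 0.967, 0.001, -0.001]
ft_force: [-0.6, -0.9, -4.1]
width: 0.0312
grip_force: 29.5
```

Run:
```python
from bench import telemetry,camera,get_calibration
from h import *
import cv2,pickle
s=telemetry.read_state(); print(full(s,[.498,-.135,.14],181))
c=get_calibration("wrist");im=camera("wrist")[:,:,::-1];cv2.imwrite("pics/w2.png",im);pickle.dump((c,s),open("w2.pkl","wb"))
```

```text
(array([ 0.03, -0.03, -6.09]), array([-1.45, -6.74,  0.25]))
```

View pics/w2.png

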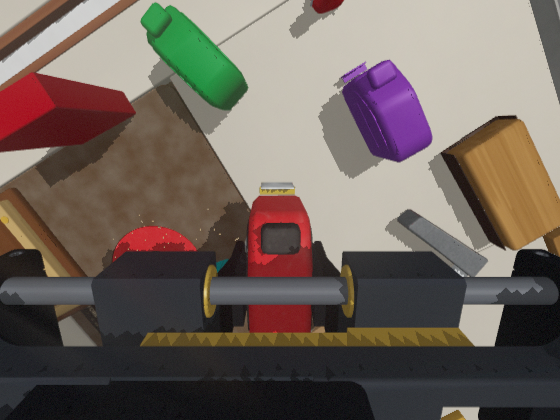

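Call:
drive_tool(
  series=[0,0,-0.4,-0.1,-0.4,0,-1,0,0,-1.2,-0.3,-1.2,0,-1,0,0,-2.0,-0.5,-2.1,0,-1,0,0,-3.0,-0.7,-3.1,0,-1,0,0,-4.0,-0.9,-4.1,0,-1,0,0,-4.9,-1.1,-5.0,0,-1,0,0,-5.6,-1.3,-5.8,0,-1,0,0,-6.1,-1.4,-6.4,0,-1,0,0,-6.1,-1.45,-6.7,0,-1,0,0,-6.1,-1.45,-6.7,0,-1],
)

```text
time: 5.8
ee_pos: [0.4969, -0.1372, 0.1484]
eef_rot: [-0.007, 1.0, 0.001, -0.003]
ft_force: [-0.6, 0.6, -2.6]
width: 0.0307
grip_force: 29.5
```

Call:
drive_tool(
  series=[0,0,0,0,0,0,-1,0,0,0,0,0,0,-1],
)

```text
time: 5.97
ee_pos: [0.4989, -0.1323, 0.1494]
eef_rot: [-0.01, 1.0, 0.002, -0.002]
ft_force: [0.1, 1.3, -3.8]
width: 0.0312
grip_force: 29.5
```

Run:
```python
from bench import telemetry,camera,get_calibration
from h import *
import cv2,pickle
c,s=pickle.load(open("w2.pkl","rb"))
q=R.from_quat(s["eef_rot"])
print("hook in tool",q.inv().apply(plane(c,277,188,s["ee_pos"][2]-.041)-s["ee_pos"]))
s=telemetry.read_state(); print(s["ee_pos"],full(s,[.498,-.135,.061],181))
c=get_calibration("wrist");im=camera("wrist")[:,:,::-1];cv2.imwrite("pics/w3.png",im);pickle.dump((c,s),open("w3.pkl","wb"))
```

```text
hook in tool [ 0.03755152 -0.00081527  0.04111045]
[ 0.498879   -0.13227359  0.14942905] (array([ 0.05, -0.04,  0.02]), array([ 0.02, -0.08,  2.21]))
```

View pics/w3.png

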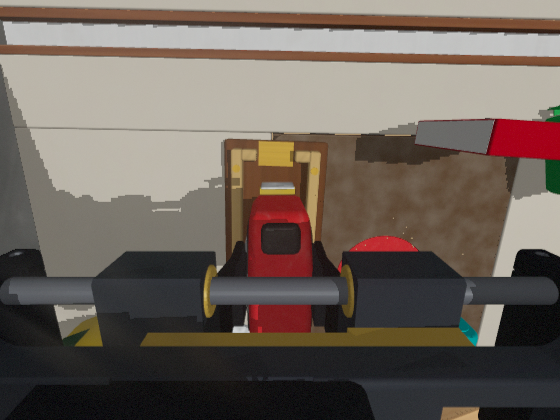

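Run:
```python
import pickle
from h import *
c,s=pickle.load(open("w3.pkl","rb"))
for p in((230,150),(322,151),(229,240),(323,240),(276,155)):print(p,plane(c,*p,.022).round(4))
print(plane(c,225,140,.01).round(4),plane(c,327,142,.01).round(4))
```

```text
(230, 150) [ 0.446  -0.1755  0.022 ]
(322, 151) [ 0.4453 -0.0944  0.022 ]
(229, 240) [ 0.5308 -0.1786  0.022 ]
(323, 240) [ 0.5293 -0.0885  0.022 ]
(276, 155) [ 0.4496 -0.1349  0.022 ]
[ 0.4381 -0.1816  0.01  ] [ 0.4382 -0.0886  0.01  ]
```

Call:
drive_tool(
  series=[0,0,0,-0.09,-0.07,0.3,-1,0,0,0,-0.09,-0.07,0.7,-1,0,0,0,-0.09,-0.07,1.1,-1,0,0,0,-0.09,-0.07,1.4,-1,0,0,0,-0.09,-0.07,1.6,-1,0,0,0,-0.09,-0.07,1.6,-1,0,0,0,-0.09,-0.07,1.6,-1],
)

```text
time: 6.6
ee_pos: [0.5026, -0.1356, 0.0859]
eef_rot: [-0.009, 1.0, 0.002, -0.001]
ft_force: [-0.0, 0.1, -3.1]
width: 0.031
grip_force: 29.5
```

Run:
```python
from bench import telemetry,camera
from h import *
import cv2
s=telemetry.read_state(); print(s["ee_pos"],full(s,[.5025,-.135,.061],181))
a=camera("side")[140:260,240:400,::-1];b=camera("wrist")[100:310,160:400,::-1]
cv2.imwrite("pics/g2.png",np.vstack([cv2.resize(a,(380,285)),cv2.resize(b,(380,310))]))
```

```text
[ 0.50262689 -0.13559822  0.08592369] (array([ 0.04, -0.03,  0.02]), array([0.  , 0.01, 0.62]))
```

View pics/g2.png

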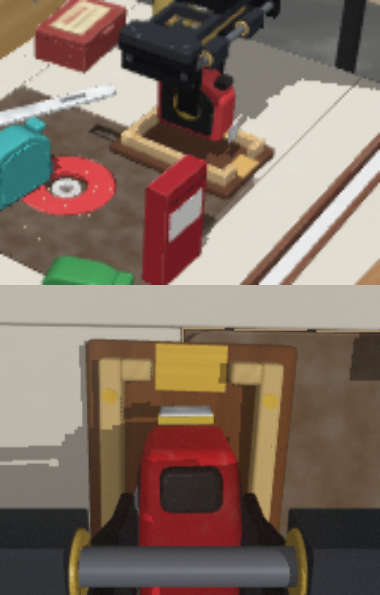

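The tape sits centred over the pocket, with the hook at the brass gap. I'll lower it slowly.

Call:
drive_tool(
  series=[0,0,0,0,0,0.12,-1,0,0,0,0,0,0.24,-1,0,0,0,0,0,0.36,-1,0,0,0,0,0,0.46,-1,0,0,0,0,0,0.53,-1,0,0,0,0,0,0.57,-1,0,0,0,0,0,0.57,-1,0,0,0,0,0,0.57,-1],
)

```text
time: 7.37
ee_pos: [0.5025, -0.1359, 0.0633]
eef_rot: [-0.009, 1.0, 0.002, -0.001]
ft_force: [-0.6, 0.1, -3.4]
width: 0.0313
grip_force: 29.5
```

Call:
drive_tool(
  series=[0,0,0,0,0,0.03,-1,0,0,0,0,0,0.06,-1,0,0,0,0,0,0.06,-1],
)

```text
time: 7.62
ee_pos: [0.5024, -0.136, 0.0608]
eef_rot: [-0.009, 1.0, 0.001, -0.001]
ft_force: [0.5, -0.1, -3.1]
width: 0.0311
grip_force: 29.5
```

Still no contact (−3 N is the tape's weight), so a bit lower.

Call:
drive_tool(
  series=[0,0,0,0,0,0.02,-1,0,0,0,0,0,0.04,-1,0,0,0,0,0,0.04,-1,0,0,0,0,0,0.04,-1],
)

```text
time: 7.95
ee_pos: [0.5025, -0.1365, 0.0603]
eef_rot: [-0.009, 1.0, 0.001, -0.001]
ft_force: [-5.4, -1.2, 10.5]
width: 0.0309
grip_force: 29.8
```

Call:
drive_tool(
  series=[0,0,0,0,0,-0.03,-0.3,0,0,0,0,0,-0.03,0,0,0,0,0,0,-0.03,0.3,0,0,0,0,0,-0.03,0.5,0,0,0,0,0,-0.03,0.5,0,0,0,0,0,-0.03,0.5,0,0,0,0,0,-0.03,0.5],
)

```text
time: 8.53
ee_pos: [0.5025, -0.1359, 0.0605]
eef_rot: [-0.009, 1.0, 0.002, -0.001]
ft_force: [0.2, -0.5, -0.1]
width: 0.0612
grip_force: 0.0
```

Call:
drive_tool(
  series=[0,0,0,0,0,-0.3,0.5,0,0,0,0,0,-0.8,0.5,0,0,0,0,0,-1.4,0.5,0,0,0,0,0,-2.2,0.5,0,0,0,0,0,-3,0.5,0,0,0,0,0,-3.5,0.5,0,0,0,0,0,-3.5,0.5,0,0,0,0,0,-3.5,0.5],
)

```text
time: 9.2
ee_pos: [0.5034, -0.1364, 0.2023]
eef_rot: [-0.009, 1.0, 0.001, 0.0]
ft_force: [-0.0, 0.2, 0.5]
width: 0.0653
grip_force: 0.0
```

Run:
```python
from bench import telemetry,camera
from h import *
import cv2
s=telemetry.read_state(); print(s["ee_pos"],s["time"],s["width"])
a=camera("side")[140:260,240:400,::-1];b=camera("wrist")[100:310,160:400,::-1]
cv2.imwrite("pics/g3.png",np.vstack([cv2.resize(a,(380,285)),cv2.resize(b,(380,310))]))
```

```text
[ 0.50339824 -0.13643159  0.20225598] 9.2 0.06525333813293627
```

View pics/g3.png

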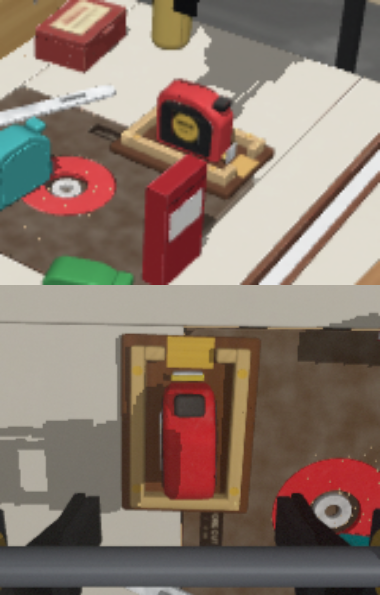

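The tape stands flat in the pocket between the lips, with the hook at the brass gap. The packet hasn't moved, and the gripper is clear.

```bash
python3 -c "
from bench import r
print(r.close_job())"
```

```text
the job is handed in; nothing more can be done
None
```

The red tape measure is standing in its tray with the hook end at the brass gap, the arm went nowhere near the packet or router bit, and I handed the job in after about 9 s; no verdict came back.

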